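# Slide the windowed front panel out over the end of its ledge

## Robot

A 6-joint arm with a two-finger parallel gripper is mounted at the origin on the work surface. World frame = base frame: x ahead of the robot, y to its left, z up, the work surface at z = 0. Lengths are in mm, angles in rad, forces in N, time in s.
With the tool pointing down it reaches from about 350 to 875 mm from the base axis. Payload 4.2 kg.
Tool frame: the origin (TCP) lies at the very end of the fingers, on their centre line; the grasp point (between the pads) lies 19 mm behind it (arm.pinch_z is the distance from the TCP to the grasp point, in mm); x points along the fingers, y is the direction in which the jaws open and shut, and the axes are right-handed (so a half turn about x gives the same grasp; the last joint's range is limited). The gripper opens to 85 mm and grips with 20 to 120 N. Pads are 22 mm wide; open, the fingers measure 114 mm over their backs; the gripper's body (76 mm by 85 mm) begins 54 mm behind the grasp point. The pads swing forward as they close: fully open they stand 13 mm farther back than shut.
Start: joints at [1.405, 0.385, 0.008, 0, -1.194, -0.259], TCP at [257.553, 569.443, 231.312] pointing down, gripper open.
Joint ranges: [-3.14, 3.14], [-1.21, 2.06], [-1.07, 1.41], [-3.16, 2.05], [-2.99, -0.16], [-3.1, 3.1]. Speed limits (rad/s): [2.79, 2.79, 3.14, 3.14, 3.14, 3.14].

## Interface

Orientations are given as a unit quaternion [x, y, z, w].
In Python, from bench import arm gives the robot as it stands.
- The arm moves only by the tool drive_tool, never from a script. Its argument "motion" is a list of rows, each a list of 4 numbers: the shift along the tool's x, y, z in mm, then the turn about the tool's x in degrees. In form: [[dx, dy, dz, spin], ...]. A call has 1 to 10 rows; each row shifts and turns the commanded pose from where the row before left it, along the tool's axes as they then stand; what a row does not reach is not made up. A row lasts 1/12 s, in which the tool goes at most 41.7 mm and 7.16 degrees, less where a joint would pass 70% of its speed; a pose out of reach is approached as far as the arm can. A call with a gripper value outside its range is refused whole. "grip" is the finger opening in mm, from 0 to 85.4, set as the call begins (left out, the last holds). The fingers move at their own pace and stop on an object; the grip force is fixed at half the most. Time passes only in rows, so rows that do not move let the fingers close. It gives the time, the measured TCP pose, the force and the opening at its end, in the units of the state.
- arm.read_state(): the state, without advancing time (a new reading comes with each control period).
- arm.get_image(name): name is "side" or "top"; returns the picture (480x640x3 uint8, red, green, blue); there is no depth.
- arm.calibration(name): a dict with "K" (3x3 intrinsics, pixels), "distortion" ([k1, k2, p1, p2, k3] as OpenCV has them; the pictures are not rectified), "eye" and "attitude" of the camera in the world. Camera axes: x right, y up, looking along -z (the intrinsics and any distortion apply to the point x, -y, -z); pixel columns grow to the right and rows downward; lengths in mm; the calibration is good to about 2 mm. A picture is of the moment at which its call begins. calibration takes no time and is no camera call.
- arm.job_done(): hands the job in, once; it reports no verdict.
The state is a dict: "clock": time; "joints": joint angles; "joint_vel": joint speeds; "joint_efforts": joint torques, N m; "position": TCP position; "ee_rot": TCP orientation; "contact_force": force on the tool from outside, world axes, zero at the start; "wrist_torque": the same for the moment, N m; "gripper_width": finger opening in mm.
Only numpy, scipy, OpenCV 4.12 (cv2) and the standard library are available. Lean on these libraries where they do the work, as an engineer would, in place of code of your own. Each camera call takes 0.05 s, during which the arm holds its last target. There are 200 camera calls.

## Task

Two aluminium front panels lie flat in the two lanes of the low steel ledge. With the fingertips, push the one with the rectangular window along its lane until about a third of its length sticks out past the open end of the ledge (the end without the raised stop), so that its edge can be taken later. It must stay lying flat: do not lift, carry or tip it, leave the plain panel and everything else where they are, and draw back clear at the end.

Things in the scene. Friction and masses are not known exactly. Their poses are not given: they have to be found in the camera images.
- ledge: Fixed low grey steel riser. Origin: centre of its underside. 182 mm (x) by 360 mm (y); flat top 50 mm above the table. Two lanes along y, 76 mm wide, centred at x = -43 and +43 mm, between ribs 10 mm wide and 8 mm high at x = -86, 0 and +86 mm. At the -y end (robot's right) a stop, y = -180 to -168 mm, stands 25 mm above the flat top. The +y end is open. Yaw varies by 0.25 rad.
- ledge_end (a point): Middle of the ledge's open +y end (the robot's left), at the height of the flat top, 180 mm along y from the ledge's centre. Nothing stands beyond it within 60 mm.
- panel: Loose aluminium front panel, 70 mm (x) by 120 mm (y) by 6 mm thick, 70 to 140 g, flat in one of the lanes with its y along the lane. Window through its centre, 36 mm (x) by 60 mm (y). Origin: centre of its underside. Its rear edge (y = -60 mm) starts 65 to 115 mm from the stop: room there for the fingers. With over 60 mm past the open end it tips off.
- panel_edge (a point): Middle of the windowed panel's leading edge (its +y end, 60 mm from its centre), half-way up its thickness. In the ledge's frame its y minus 180 mm is the overhang.
- blank: Loose plain aluminium panel without a window, same outline, 70 x 120 x 6 mm, in the other lane; to be left alone. Origin: centre of its underside.
- binding_post: Loose brass binding post, 22 mm in diameter and 22 mm high, standing on the plain panel; to be left alone. Origin: centre of its underside.
- pocket_meter: Loose red pocket multimeter lying on its back on the table on the far side of the ledge, 70 x 135 x 40 mm high; bystander. Origin: centre of its underside.
- adapter: Loose steel coaxial adapter standing on the table on the robot's side of the ledge, 16 mm in diameter, 30 mm high; bystander. Origin: centre of its underside.
- screwdriver: Loose screwdriver lying on the table on the robot's side of the ledge, 150 mm long; bystander.
- flux_jar: Loose small jar standing on the table to the left, 44 mm in diameter, 50 mm high; bystander. Origin: centre of its underside.
- heatsink: Loose dark finned heatsink standing on the table to the right, 40 x 50 x 25 mm high; bystander. Origin: centre of its underside.
Not all that is in view belongs to the job. Leave any purple look-alike of the panel alone.

How it is judged:
By the outcome, as a careful person would: the job done as asked, in the order asked, and still so for the second after the job is handed in, with the robot touching nothing.
It also fails if it takes over 43 s, if anything falls off the work surface, if the arm or the gripper's body presses on something with over 40 N, if the wrist force passes 120 N, or if a joint passes its speed limit or range.

## Working session

There is one attempt and no reset: what is moved stays moved. The work goes in short steps, Python scripts to look and compute and a tool call to move; the robot and the scene stay as the last step left them, time stands still between calls to the robot, and variables do not carry over. Pictures are saved under pics/ and viewed, about 8 in all and at most 12, crops included, and the job is handed in when it is done.

Besides the shell and the picture viewer there is one more tool, called after ">>>" as name(argument=value, ...), one argument or row to a line, values as JSON. drive_tool: Moves the arm, as the interface text tells. Its arguments: {"type":"object","properties":{"motion":{"type":"array"},"grip":{"type":"number"}},"required":["motion"]}

```bash
mkdir -p pics
python3 - <<'E'
from bench import arm
import cv2
for n in("top","side"):
    cv2.imwrite(f"pics/{n}0.png",arm.get_image(n)[:,:,::-1]); print(n,arm.calibration(n))
s=arm.read_state();print(s)
E
```

```text
top {'K': array([[452.80420444,   0.        , 321.75720604],
       [  0.        , 452.80420444, 251.58941641],
       [  0.        ,   0.        ,   1.        ]]), 'distortion': array([-0.05547778,  0.        ,  0.        ,  0.        ,  0.        ]), 'eye': array([ 400.6755651 ,   -2.4044156 , 1056.09353317]), 'attitude': array([ 0.04326445, -0.02802048, -0.70585949,  0.70647393])}
side {'K': array([[508.54959251,   0.        , 318.11219999],
       [  0.        , 508.54959251, 238.36679607],
       [  0.        ,   0.        ,   1.        ]]), 'distortion': array([-0.1208278,  0.       ,  0.       ,  0.       ,  0.       ]), 'eye': array([  84.29061422, -839.93670823,  836.03916191]), 'attitude': array([ 0.41800616, -0.09300963, -0.20273025,  0.88063642])}
{'clock': 0.1, 'joints': array([ 1.40460842e+00,  3.85496395e-01,  6.75499983e-03, -4.33087650e-04,
       -1.19401517e+00, -2.58634836e-01]), 'joint_vel': array([ 1.09330344e-04, -3.49188685e-03,  2.16005791e-03,  2.22425535e-03,
       -6.28705667e-05, -1.26778767e-04]), 'joint_efforts': array([-3.98309294e-04, -3.93319452e+01,  1.88929170e+01,  4.19790521e+00,
       -2.55088926e-03,  3.40134960e-06]), 'position': array([257.34846482, 568.97889482, 230.31823031]), 'ee_rot': array([-0.69109243,  0.14982463,  0.69131273,  0.14842686]), 'contact_force': array([ 0.04271873, -0.7720484 , -0.58085249]), 'wrist_torque': array([-0.0088016 ,  0.01349281,  0.01716219]), 'gripper_width': 85.33037686314303}
```

View pics/top0.png

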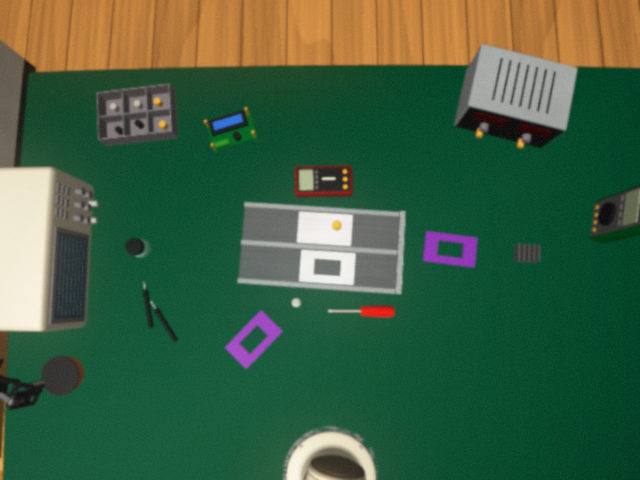

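View pics/side0.png

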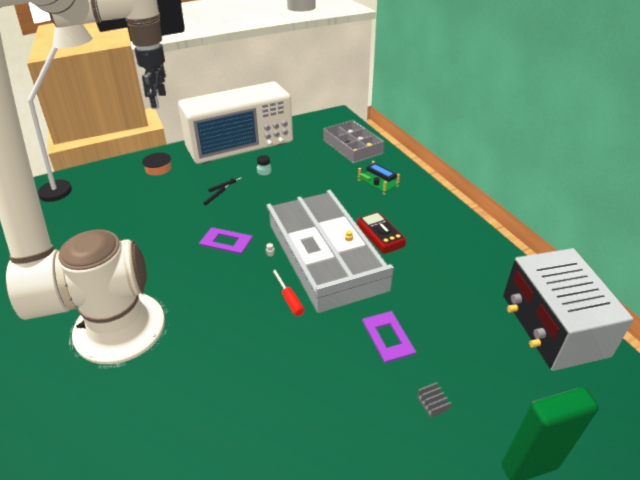

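The windowed white panel is at about (327,267), in the lane nearest the robot. The plain panel with the brass post is at (325,228). The purple look-alikes at (450,249) and (254,339) lie on the table. The white windowed one in the lane fits the description, so I'll confirm it in an enlarged crop and measure it.

```bash
cat > h.py <<'E'
from bench import arm
import numpy as np, cv2
from scipy.spatial.transform import Rotation as R
def world(name,px,z):
    c=arm.calibration(name)
    p=cv2.undistortPoints(np.array(px,float).reshape(-1,1,2),c["K"],c["distortion"]).reshape(-1,2)
    d=R.from_quat(c["attitude"]).apply(np.c_[p[:,0],-p[:,1],-np.ones(len(p))])
    return c["eye"]+d*((z-c["eye"][2])/d[:,2])[:,None]
def pix(name,P):
    c=arm.calibration(name); q=R.from_quat(c["attitude"]).inv().apply(np.atleast_2d(P)-c["eye"])*[1,-1,-1]
    return cv2.projectPoints(q,np.zeros(3),np.zeros(3),c["K"],c["distortion"])[0].reshape(-1,2)
def panel(img):
    "white panel blobs in top view: minAreaRect centre, corners on z=56; and hole area"
    m=(img.min(2)>190).astype(np.uint8); m[:195]=0;m[300:]=0;m[:,:200]=0;m[:,420:]=0
    cs,h=cv2.findContours(m,cv2.RETR_CCOMP,cv2.CHAIN_APPROX_NONE)
    out=[]
    for i,c in enumerate(cs):
        if h[0,i,3]<0 and cv2.contourArea(c)>500:
            b=cv2.boxPoints(cv2.minAreaRect(c)); hole=sum(cv2.contourArea(cs[j]) for j in range(len(cs)) if h[0,j,3]==i)
            out.append((b,hole))
    return out
E
python3 - <<'E'
from h import *
np.set_printoptions(precision=1,suppress=True)
im=cv2.imread("pics/top0.png")
for b,hole in panel(im[:,:,::-1]):
    w=world("top",b,56); print(b.tolist(),hole); print(w, w.mean(0),np.linalg.norm(np.diff(w,axis=0),axis=1))
cv2.imwrite("pics/c1.png",cv2.resize(im[190:305,225:425],None,fx=4,fy=4,interpolation=cv2.INTER_CUBIC))
E
```

```text
[[298.5735778808594, 280.96954345703125], [300.8476867675781, 249.13198852539062], [354.9999694824219, 253.0], [352.7258605957031, 284.8375549316406]] 468.0
[[436.7  70.4  56. ]
 [507.4  65.8  56. ]
 [498.7 -54.4  56. ]
 [428.3 -49.1  56. ]] [467.8   8.2  56. ] [ 70.9 120.6  70.6]
[[296.464599609375, 242.031005859375], [298.539794921875, 210.90267944335938], [352.10174560546875, 214.47348022460938], [350.02655029296875, 245.601806640625]] 101.0
[[523.3  75.7  56. ]
 [593.7  71.6  56. ]
 [585.3 -48.5  56. ]
 [515.2 -43.5  56. ]] [554.4  13.8  56. ] [ 70.5 120.3  70.3]
```

View pics/c1.png

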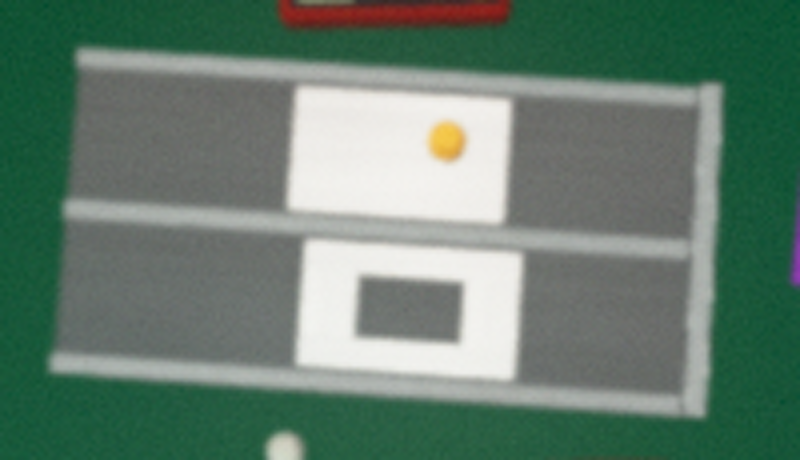

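The crop confirms it: the panel with the rectangular window is in the near lane, and the plain panel with the post is in the far lane. Next I'll fit the ledge pose from its corners.

```bash
cat >> h.py <<'E'
from scipy.optimize import least_squares
def ledge_fit():
    M=np.array([[91,180,58],[0,180,58],[-91,180,58],[91,-180,75],[-91,-180,75]],float)
    px=np.array([[78,48],[63,210],[50,373],[722,84],[706,416]])/4+[225-.4,190-.4]
    f=lambda v:(pix("top",R.from_euler('z',v[2]).apply(M)+[v[0],v[1],0])-px).ravel()
    r=least_squares(f,[510,10,-.07]); return r.x,r.fun
def toL(P,v): return R.from_euler('z',-v[2]).apply(np.atleast_2d(P)-[v[0],v[1],0])
def toW(P,v): return R.from_euler('z',v[2]).apply(np.atleast_2d(P))+[v[0],v[1],0]
def tool(P):
    s=arm.read_state(); r=R.from_quat(s["ee_rot"]); return r.inv().apply(np.atleast_2d(P)-s["position"])
E
python3 - <<'E'
from h import *
np.set_printoptions(precision=2,suppress=True)
v,e=ledge_fit(); print(v,e)
for b,hole in panel(cv2.imread("pics/top0.png")[:,:,::-1]): print(hole,toL(world("top",b,56),v))
print(R.from_quat(arm.read_state()["ee_rot"]).as_matrix())
for y in(-110,-95,100):
    P=toW([-43,y,120],v);print(y,P,tool(P))
print("ledge axes in tool",R.from_quat(arm.read_state()["ee_rot"]).inv().apply(R.from_euler('z',v[2]).as_matrix().T))
E
```

```text
[511.53  21.31  -0.07] [-0.15  0.37  0.1  -0.15 -0.13 -0.19  0.17 -0.06  0.01  0.03]
468.0 [[-77.93  44.05  56.  ]
 [ -7.05  44.13  56.  ]
 [ -7.79 -76.42  56.  ]
 [-78.43 -75.7   56.  ]]
101.0 [[  8.18  55.05  56.  ]
 [ 78.69  55.58  56.  ]
 [ 78.24 -64.76  56.  ]
 [  7.97 -64.42  56.  ]]
[[-0.   -0.41 -0.91]
 [-0.   -0.91  0.41]
 [-1.    0.   -0.  ]]
-110 [[461.39 -85.62 120.  ]] [[ 111.39  512.02 -455.77]]
-95 [[462.37 -70.65 120.  ]] [[ 111.36  497.98 -450.5 ]]
100 [[475.2  123.92 120.  ]] [[ 110.99  315.42 -381.96]]
ledge axes in tool [[-0.   -0.35 -0.94]
 [-0.   -0.94  0.35]
 [-1.    0.   -0.  ]]
```

>>> drive_tool(
  motion=[
    [0, 0, 0, 6.96],
    [0, 0, 0, 6.96],
    [0, 0, 0, 6.96],
    [0, 0, 0, 6.96],
    [0, 0, 0, 6.96],
    [0, 0, 0, 6.96],
    [0, 0, 0, 6.96],
    [0, 0, 0, 6.96],
    [0, 0, 0, 6.96],
    [0, 0, 0, 6.96],
  ],
  grip=0,
)

```text
clock: 0.93
position: [257.4, 569.1, 230.6]
ee_rot: [-0.481, 0.519, 0.481, 0.518]
contact_force: [-0.0, 0.0, 0.1]
gripper_width: -0.0
```

Run:
```python
from h import *
np.set_printoptions(precision=2,suppress=True)
v,e=ledge_fit(); s=arm.read_state()
print(s["clock"],s["joints"],s["gripper_width"],R.from_quat(s["ee_rot"]).inv().apply(R.from_euler('z',v[2]).as_matrix().T))
print(tool(toW([-43,-120,120],v)))
```

```text
0.9333 [ 1.4   0.39  0.01 -0.   -1.19 -1.48] -0.005093294474064093 [[-0.   -1.    0.01]
 [-0.    0.01  1.  ]
 [-1.    0.   -0.  ]]
[[ 111.37 -252.49 -647.51]]
```

>>> drive_tool(
  motion=[
    [0, -12.6, -32.4, 0],
    [0, -12.6, -32.4, 0],
    [0, -12.6, -32.4, 0],
    [0, -12.6, -32.4, 0],
    [0, -12.6, -32.4, 0],
    [0, -12.6, -32.4, 0],
    [0, -12.6, -32.4, 0],
    [0, -12.6, -32.4, 0],
    [0, -12.6, -32.4, 0],
    [0, -12.6, -32.4, 0],
  ],
)

```text
clock: 1.77
position: [360.9, 235.7, 231.1]
ee_rot: [-0.483, 0.517, 0.483, 0.517]
contact_force: [0.7, 0.3, -0.1]
gripper_width: 0.1
```

>>> drive_tool(
  motion=[
    [0, -12.6, -32.4, 0],
    [0, -12.6, -32.4, 0],
    [0, -12.6, -32.4, 0],
    [0, -12.6, -32.4, 0],
    [0, -12.6, -32.4, 0],
    [0, -12.6, -32.4, 0],
    [0, -12.6, -32.4, 0],
    [0, -12.6, -32.4, 0],
    [0, -12.6, -32.4, 0],
    [0, -12.6, -32.4, 0],
  ],
)

```text
clock: 2.6
position: [464.3, -96.1, 231.1]
ee_rot: [-0.482, 0.517, 0.483, 0.517]
contact_force: [1.7, 0.7, -0.8]
gripper_width: 0.2
```

>>> drive_tool(
  motion=[
    [25, 0, 0, 0],
    [25, 0, 0, 0],
    [25, 0, 0, 0],
    [25, 0, 0, 0],
    [0, 0, 0, 0],
    [0, 0, 0, 0],
  ],
)

```text
clock: 3.1
position: [463.7, -94.6, 130.6]
ee_rot: [-0.482, 0.518, 0.483, 0.516]
contact_force: [0.8, -0.8, 0.7]
gripper_width: 0.2
```

Run:
```python
from h import *
np.set_printoptions(precision=3,suppress=True)
v,e=ledge_fit(); s=arm.read_state()
print(s["clock"],s["joints"],toL(s["position"],v),R.from_quat(s["ee_rot"]).inv().apply(R.from_euler('z',v[2]).as_matrix().T))
a=arm.get_image("side"); b=arm.get_image("top")
cv2.imwrite("pics/c2.png",np.vstack([cv2.resize(a[180:310,230:430],None,fx=2.3,fy=2.3),cv2.resize(b[190:305,225:425],None,fx=2.3,fy=2.3)])[:,:,::-1])
```

```text
3.1 [ 0.143  0.236 -0.494  0.    -0.843 -0.212] [[ -40.111 -118.774  130.57 ]] [[-0.003 -1.     0.003]
 [-0.001  0.003  1.   ]
 [-1.     0.003 -0.001]]
```

View pics/c2.png

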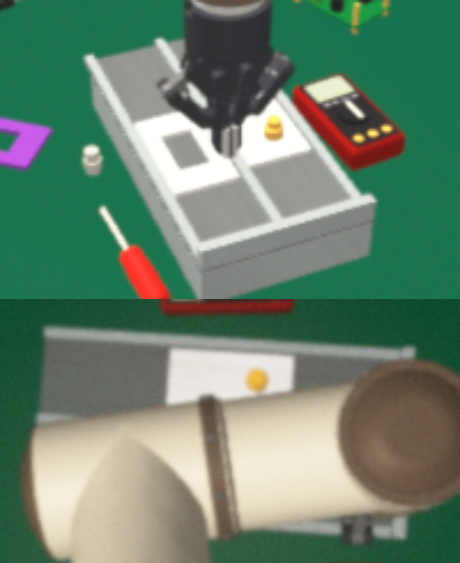

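The side view shows the closed fingers hanging over the empty part of the near lane, behind the panel and clear of the post. I'll correct 3 mm across the lane and descend.

>>> drive_tool(
  motion=[
    [20, 1, 0, 0],
    [20, 1, 0, 0],
    [15, 1, 0, 0],
    [10, 0, 0, 0],
    [5, 0, 0, 0],
    [3, 0, 0, 0],
    [2, 0, 0, 0],
    [2, 0, 0, 0],
    [0, 0, 0, 0],
    [0, 0, 0, 0],
  ],
)

```text
clock: 4.03
position: [461.8, -94.1, 54.8]
ee_rot: [-0.483, 0.517, 0.482, 0.517]
contact_force: [-1.0, 0.5, -0.1]
gripper_width: -0.2
```

Run:
```python
from h import *
np.set_printoptions(precision=3,suppress=True)
v,e=ledge_fit(); s=arm.read_state()
print(s["clock"],toL(s["position"],v),s["contact_force"])
a=arm.get_image("side")
cv2.imwrite("pics/c3.png",cv2.resize(a[180:310,230:430],None,fx=4,fy=4)[:,:,::-1])
```

```text
4.0333 [[ -41.989 -118.43    54.827]] [-0.965  0.515 -0.075]
```

View pics/c3.png

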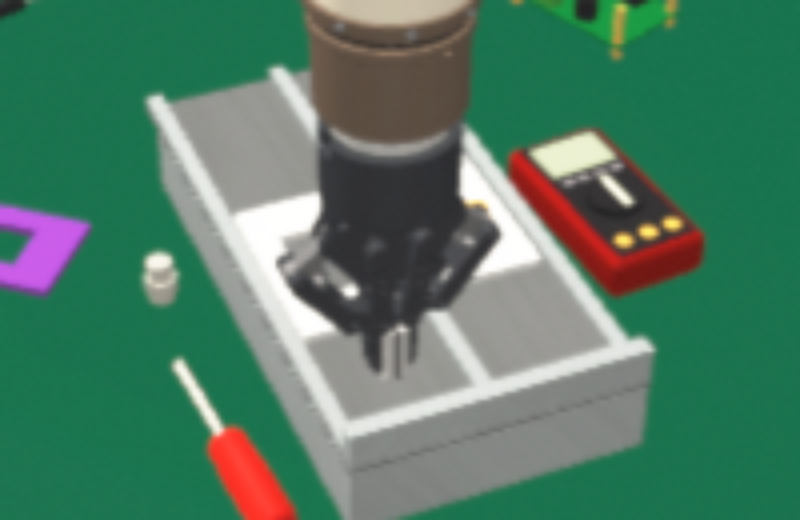

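>>> drive_tool(
  motion=[
    [1.2, 0.5, 0, 0],
    [1.2, 0.5, 0, 0],
    [0, 0, 4, 0],
    [0, 0, 6, 0],
    [0, 0, 6, 0],
    [0, 0, 4, 0],
    [0, 0, 4, 0],
    [0, 0, 4, 0],
    [0, 0, 4, 0],
    [0, 0, 4, 0],
  ],
)

```text
clock: 4.92
position: [462.9, -57.7, 51.9]
ee_rot: [-0.483, 0.517, 0.483, 0.517]
contact_force: [0.4, -0.2, 0.3]
gripper_width: 0.3
```

>>> drive_tool(
  motion=[
    [0, 0, 5, 0],
    [0, 0, 6, 0],
    [0, 0, 6, 0],
    [0, 0, 6, 0],
    [0, 0, 6, 0],
    [0, 0, 6, 0],
    [0, 0, 6, 0],
    [0, 0, 5, 0],
    [0, 0, 4, 0],
    [0, 0, 0, 0],
  ],
)

```text
clock: 5.75
position: [466.6, -7.5, 51.9]
ee_rot: [-0.483, 0.517, 0.483, 0.517]
contact_force: [0.2, 0.0, -0.2]
gripper_width: 0.1
```

Run:
```python
from h import *
np.set_printoptions(precision=3,suppress=True)
v,e=ledge_fit(); s=arm.read_state()
print(s["clock"],toL(s["position"],v),s["contact_force"])
a=arm.get_image("side"); b=arm.get_image("top")
cv2.imwrite("pics/c4.png",np.vstack([cv2.resize(a[180:310,230:430],None,fx=2.5,fy=2.5),cv2.resize(b[190:290,225:425],None,fx=2.5,fy=2.5)])[:,:,::-1])
```

```text
5.75 [[-42.933 -31.703  51.939]] [ 0.211  0.036 -0.235]
```

View pics/c4.png

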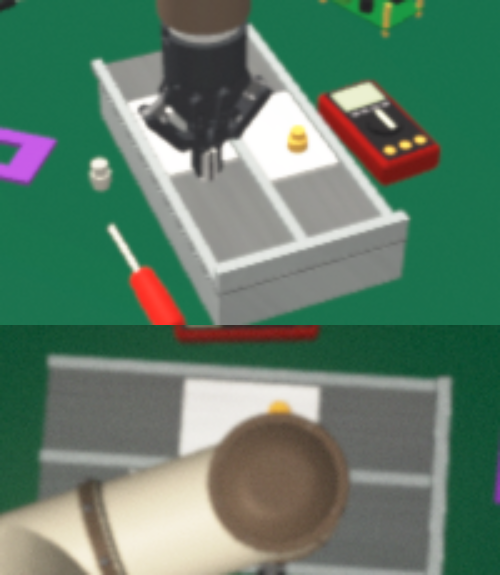

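The panel is moving ahead of the fingers and the post hasn't moved. I'll push on, stopping short of the final position.

>>> drive_tool(
  motion=[
    [0, 0, 4, 0],
    [0, 0, 6, 0],
    [0, 0, 6, 0],
    [0, 0, 6, 0],
    [0, 0, 6, 0],
    [0, 0, 6, 0],
    [0, 0, 6, 0],
    [0, 0, 6, 0],
    [0, 0, 5, 0],
    [0, 0, 4, 0],
  ],
)

```text
clock: 6.68
position: [470.2, 47.3, 51.9]
ee_rot: [-0.483, 0.517, 0.483, 0.517]
contact_force: [0.1, -0.4, -0.4]
gripper_width: 0.1
```

>>> drive_tool(
  motion=[
    [0, 0, 5, 0],
    [0, 0, 6, 0],
    [0, 0, 6, 0],
    [0, 0, 6, 0],
    [0, 0, 6, 0],
    [0, 0, 5, 0],
    [0, 0, 4, 0],
    [0, 0, 3, 0],
    [0, 0, 2, 0],
    [0, 0, 0, 0],
  ],
)

```text
clock: 7.52
position: [473.2, 89.9, 51.9]
ee_rot: [-0.483, 0.517, 0.483, 0.517]
contact_force: [-0.3, -0.3, -0.3]
gripper_width: -0.2
```

Run:
```python
from h import *
np.set_printoptions(precision=3,suppress=True)
v,e=ledge_fit(); s=arm.read_state()
print(s["clock"],toL(s["position"],v),s["contact_force"])
print("old rear near corner",toL(world("side",[[301,250]],56),v))
a=arm.get_image("side"); b=arm.get_image("top")
cv2.imwrite("pics/side5.png",a[:,:,::-1]);cv2.imwrite("pics/top5.png",b[:,:,::-1])
for r in (20,30,40): print(r,pix("side",toW([[-78,180+r,56],[-8,180+r,56]],v)).ravel(),pix("top",toW([[-78,180+r,56],[-8,180+r,56]],v)).ravel())
cv2.imwrite("pics/c5.png",np.vstack([cv2.resize(a[170:270,240:380],None,fx=4,fy=3),cv2.resize(b[190:290,200:340],None,fx=4,fy=3)])[:,:,::-1])
```

```text
7.5167 [[-42.729  65.925  51.941]] [-0.325 -0.316 -0.312]
old rear near corner [[-70.108 -26.683  56.   ]]
20 [268.602 199.76  293.188 194.077] [228.766 276.236 231.493 245.028]
30 [267.477 197.793 291.948 192.167] [224.33  275.931 227.085 244.74 ]
40 [266.364 195.848 290.721 190.277] [219.899 275.625 222.682 244.452]
```

View pics/c5.png

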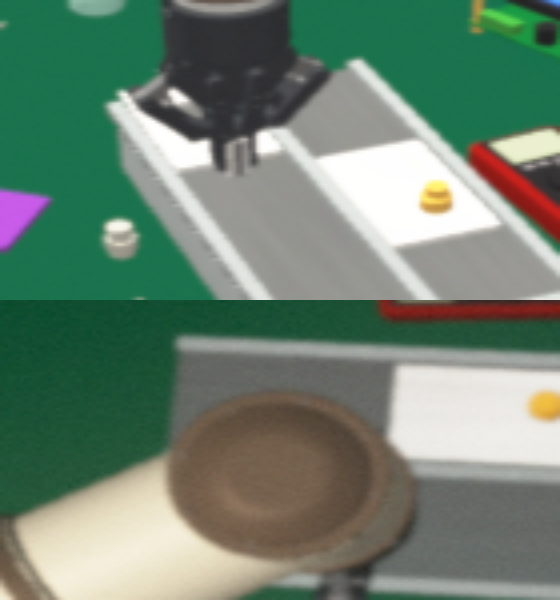

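Run:
```python
from h import *
v,e=ledge_fit()
print(toL(world("side",[[285,227],[311.2,220.8],[269.3,200.8]],56),v).round(1))
```

```text
[[-76.1  71.1  56. ]
 [ -6.5  69.8  56. ]
 [-77.7 194.6  56. ]]
```

>>> drive_tool(
  motion=[
    [0, 0, 3, 0],
    [0, 0, 4, 0],
    [0, 0, 4, 0],
    [0, 0, 4, 0],
    [0, 0, 2, 0],
    [0, 0, 2, 0],
    [0, 0, 0, 0],
    [0, 0, 0, 0],
  ],
)

```text
clock: 8.28
position: [474.4, 108.7, 51.9]
ee_rot: [-0.483, 0.517, 0.483, 0.517]
contact_force: [0.5, 0.3, -0.3]
gripper_width: 0.1
```

>>> drive_tool(
  motion=[
    [0, 0, -5, 0],
    [0, 0, -15, 0],
    [0, 0, -20, 0],
    [0, 0, -30, 0],
    [0, 0, -30, 0],
    [0, 0, -30, 0],
    [0, 0, -20, 0],
    [0, 0, 0, 0],
  ],
)

```text
clock: 8.95
position: [462.8, -44.3, 51.7]
ee_rot: [-0.481, 0.518, 0.482, 0.518]
contact_force: [-0.4, 0.2, 0.2]
gripper_width: -0.2
```

Run:
```python
from h import *
np.set_printoptions(precision=3,suppress=True)
v,e=ledge_fit(); s=arm.read_state()
print(s["clock"],toL(s["position"],v),s["contact_force"])
a=arm.get_image("side"); b=arm.get_image("top")
cv2.imwrite("pics/side6.png",a[:,:,::-1]);cv2.imwrite("pics/top6.png",b[:,:,::-1])
for c,hole in panel(b): print(hole,toL(world("top",c,56),v))
cv2.imwrite("pics/c6.png",np.vstack([cv2.resize(a[170:270,240:380],None,fx=4,fy=3),cv2.resize(b[190:290,200:340],None,fx=4,fy=3)])[:,:,::-1])
```

```text
8.95 [[-44.309 -68.661  51.745]] [-0.435  0.154  0.238]
2.0 [[ -35.236   65.087   56.   ]
 [  -5.339  -27.658   56.   ]
 [ -70.872  -48.578   56.   ]
 [-100.56    43.543   56.   ]]
106.0 [[ 75.974  58.847  56.   ]
 [ 83.683 -61.962  56.   ]
 [ 16.152 -66.079  56.   ]
 [  8.328  53.859  56.   ]]
```

View pics/c6.png

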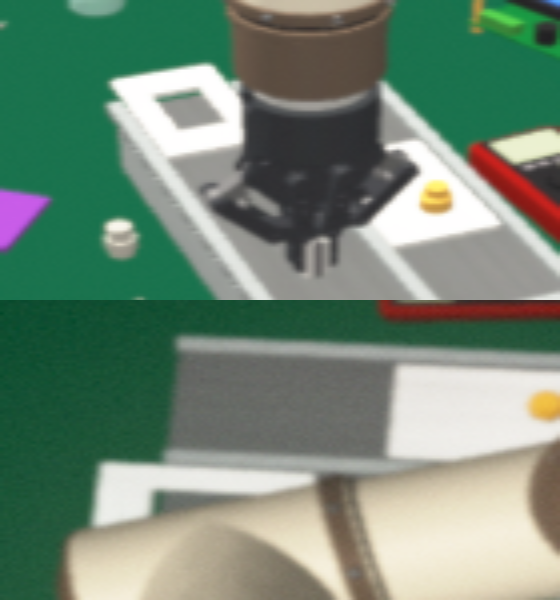

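Overhang reads about 34 mm (top view corner at (225,244), side view corner at (267.5,197)). The panel is straight and flat, so I'll push about 5.5 mm more.

>>> drive_tool(
  motion=[
    [0, 0, 20, 0],
    [0, 0, 30, 0],
    [0, 0, 30, 0],
    [0, 0, 30, 0],
    [0, 0, 20, 0],
    [0, 0, 10, 0],
    [0, 0, 5, 0],
    [0, 0, 3, 0],
    [0, 0, 2, 0],
    [0, 0, 0, 0],
  ],
)

```text
clock: 9.88
position: [474.2, 108.0, 51.9]
ee_rot: [-0.482, 0.517, 0.482, 0.517]
contact_force: [0.6, 0.3, -0.1]
gripper_width: 0.1
```

>>> drive_tool(
  motion=[
    [0, 0, 1.5, 0],
    [0, 0, 2, 0],
    [0, 0, 2, 0],
    [0, 0, 0, 0],
    [0, 0, 0, 0],
    [0, 0, 0, 0],
  ],
)

```text
clock: 10.38
position: [474.8, 113.9, 51.9]
ee_rot: [-0.482, 0.517, 0.482, 0.517]
contact_force: [-0.2, -0.8, 0.2]
gripper_width: 0.2
```

Run:
```python
from h import *
v,e=ledge_fit(); s=arm.read_state()
print(s["clock"],toL(s["position"],v).round(1),s["contact_force"].round(1))
```

```text
10.3833 [[-42.7  89.9  51.9]] [-0.2 -0.8  0.2]
```

>>> drive_tool(
  motion=[
    [0, 0, -5, 0],
    [0, 0, -15, 0],
    [0, 0, -20, 0],
    [-20, 0, 0, 0],
    [-40, 0, 0, 0],
    [-40, 0, 0, 0],
    [-40, 0, 0, 0],
    [-20, 0, -20, 0],
    [0, 0, -40, 0],
    [0, 0, -40, 0],
  ],
)

```text
clock: 11.22
position: [465.8, -26.1, 214.0]
ee_rot: [-0.484, 0.515, 0.483, 0.518]
contact_force: [-0.1, -0.6, -0.1]
gripper_width: 0.2
```

>>> drive_tool(
  motion=[
    [0, 0, -40, 0],
    [0, 0, -40, 0],
    [0, 0, -40, 0],
    [0, 0, -40, 0],
    [0, 0, -40, 0],
    [0, 0, -40, 0],
    [0, 0, -40, 0],
    [0, 0, -20, 0],
    [0, 0, 0, 0],
    [0, 0, 0, 0],
  ],
)

```text
clock: 12.05
position: [443.6, -326.0, 211.3]
ee_rot: [-0.481, 0.518, 0.482, 0.517]
contact_force: [0.6, -0.6, -0.4]
gripper_width: -0.1
```

Run:
```python
from h import *
np.set_printoptions(precision=1,suppress=True)
v,e=ledge_fit(); s=arm.read_state()
print(s["clock"],toL(s["position"],v),s["contact_force"],s["joint_vel"])
a=arm.get_image("side"); b=arm.get_image("top")
cv2.imwrite("pics/side7.png",a[:,:,::-1]);cv2.imwrite("pics/top7.png",b[:,:,::-1])
for c,hole in panel(b): print(hole,toL(world("top",c,56),v))
cv2.imwrite("pics/c7.png",np.vstack([a[130:360,:],b[150:360,:]])[:,:,::-1])
```

```text
12.05 [[ -44.9 -351.1  211.3]] [ 0.6 -0.6 -0.4] [ 0. -0. -0. -0. -0. -0.]
509.5 [[-74.7 218.   56. ]
 [ -6.1 218.9  56. ]
 [ -7.4 101.4  56. ]
 [-75.7 101.3  56. ]]
122.0 [[  9.3  53.2  56. ]
 [ 77.1  53.9  56. ]
 [ 77.2 -63.5  56. ]
 [  9.6 -63.4  56. ]]
```

View pics/c7.png

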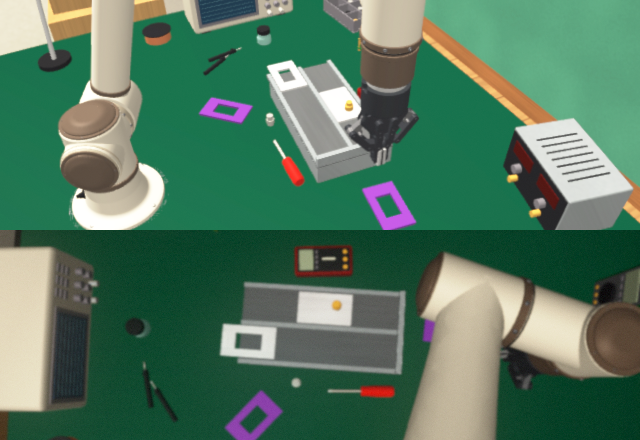

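The panel's centre is at ledge y ≈ 160, so the overhang is about 40 mm, and it lies flat. The plain panel, post and bystanders haven't moved, and the arm is still and clear.

```bash
python3 -c "
from bench import arm
print(arm.job_done())"
```

```text
the job is handed in; nothing more can be done
None
```

I pushed the windowed panel along the near lane with the closed fingertips, in two stages with a check between them. I then drew the arm back clear and handed the job in at about 12 s on the robot's clock.

- **Overhang:** the last top view put the panel's centre at about y = 160 mm in the ledge's frame. That is an overhang of about 40 mm, a third of its length. It lies straight and looks flat.
- **Measurement error:** in that darker picture the panels measured about 117 mm long instead of 120 mm. I therefore used the centre, not the edge, and the overhang should be good to about 2 mm.
- **Everything else:** the plain panel's centre measured the same as at the start to within about 0.5 mm. The post, adapter, screwdriver, meter and jar looked unmoved. The heatsink was outside the final view, and the arm partly hid the right-hand purple look-alike in the top view.
- **Forces:** contact force read under 2 N in every reading taken.
- **Failed check:** one automatic panel measurement midway was useless because the arm hid the panel. I read the corner positions by eye for that step.

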